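Stand the fallen pie signs back up

TASK

Two of the three L-shaped card signs on the pie counter have been knocked over onto their backs. Gently push each fallen sign so that it tips back up and stands on its foot about where it lies; do not grip the signs, pick them up or shove them away. Leave the sign that already stands, the pie, the jar and the fork pot where they are.

Things in the scene. Friction and masses are not known exactly. Their poses are not given: they have to be found in the camera images.
- large_sign: the larger fallen sign, loose, L-shaped, about 440 g: wooden panel 110 tall x 100 wide x 8 mm with a pale card on its front, at right angles to a steel foot plate 75 long x 100 wide x 6 mm thick. It lies on its back, card up, foot plate sticking up. Origin: middle of the heel (outer corner edge of the L). As it lies: z up along the foot, x level away from the panel, y along the heel
- large_sign_heel (a point): middle of its heel edge, same as the origin; on the counter, height 0, fallen or standing. As it lies the panel runs from x = 0 to x = -110 and the foot plate fills x = -6 to 0 (mm). Standing, x points straight down and z level to the toe
- large_sign_toe (a point): middle of the free edge of its foot plate, 75 mm from the heel: height 75 mm while fallen, 0 when it stands. Pushed level towards +x on the upper part of the foot's panel side, the sign tips about its heel; leaned some 25 degrees it falls on by itself until the foot is flat. The foot is about four fifths of the weight
- large_sign_top (a point): middle of the panel's top edge, on its back face: height 0 while fallen, 110 mm when it stands
- small_sign: the smaller fallen sign, loose, L-shaped, about 300 g: wooden panel 90 tall x 80 wide x 8 mm with a pale card on its front, at right angles to a steel foot plate 62 long x 80 wide x 6 mm thick. It lies on its back, card up, foot plate sticking up. Origin: middle of the heel (outer corner edge of the L). As it lies: z up along the foot, x level away from the panel, y along the heel
- small_sign_heel (a point): middle of its heel edge, same as the origin; on the counter, height 0, fallen or standing. As it lies the panel runs from x = 0 to x = -90 and the foot plate fills x = -6 to 0 (mm). Standing, x points straight down and z level to the toe
- small_sign_toe (a point): middle of the free edge of its foot plate, 62 mm from the heel: height 62 mm while fallen, 0 when it stands. Pushed level towards +x on the upper part of the foot's panel side, the sign tips about its heel; leaned some 25 degrees it falls on by itself until the foot is flat. The foot is about four fifths of the weight
- small_sign_top (a point): middle of the panel's top edge, on its back face: height 0 while fallen, 90 mm when it stands
- standing_sign: a sign just like the larger one (110 tall, 100 wide, foot 75 long, in mm) that already stands upright, loose; leave it alone. Origin: middle of its heel edge on the counter, x level along its foot to the toe, z up along the panel
- pie: round pie, 100 mm across, 30 mm high, loose, beyond the signs; leave it alone. Origin: centre of its underside, z up
- jar: glass jar with steel cap, 60 mm across, 85 mm high, loose, beyond the signs; leave it alone. Origin: centre of its underside, z up
- fork_pot: tapered steel pot of wooden forks, 80 mm across at the rim, 90 mm high, forks to about 140 mm, loose, to the right of the signs; leave it alone. Origin: centre of its underside, z up
Not all that is in view belongs to the job. What is shaped like the small_sign but blue is not meant. What is shaped like the large_sign but pink is not meant.

How it is judged:
By the outcome, as a careful person would: the job done as asked, in the order asked, and still so for the second after the job is handed in, with the robot touching nothing.
It also fails if it takes over 45 s, if anything falls off the work surface, if the arm or the gripper's body presses on something with over 40 N, if the wrist force passes 120 N, or if a joint passes its speed limit or range.

ROBOT

A 7-joint arm with a two-finger parallel gripper is mounted at the origin on the work surface. World frame = base frame: x ahead of the robot, y to its left, z up, the work surface at z = 0. Lengths are in mm, angles in rad, forces in N, time in s.
With the tool pointing down it reaches from about 400 to 850 mm from the base axis. Payload 6.9 kg.
Tool frame: the origin (TCP) lies midway between the tips of the shut fingers; the grasp point (between the pads) lies 19 mm behind it; x points along the fingers, y is the direction in which the jaws open and shut, and the axes are right-handed (so a half turn about x gives the same grasp; the last joint's range is limited). The gripper opens to 85 mm and grips with 20 to 120 N. Pads are 22 mm wide; open, the fingers measure 114 mm over their backs; the gripper's body (76 mm by 85 mm) begins 54 mm behind the grasp point. The pads swing forward as they close: fully open they stand 13 mm farther back than shut.
Start: joints at [-1.107, 0.507, -0.238, 1.5, 0.126, 1.149, -0.155], TCP at [218.902, 585.4, 231.275] pointing down, gripper open.
Joint ranges: [-3.08, 3.08], [-0.24, 2.05], [-1.43, 1.35], [0, 2.5], [-1.52, 4.66], [0.17, 1.96], [-2.89, 2.89]. Speed limits (rad/s): [2.39, 2.39, 3.14, 3.14, 3.14, 3.14, 3.14].

INTERFACE

Orientations are given as a unit quaternion [w, x, y, z].
In Python, from rig import telemetry, optics, workorder, finder gives the robot as it stands.
- The arm moves only by the tool arm_command, never from a script. Its argument "commands" is a list of rows, each an object of numbers: "claw": the closure in counts, from 0 (fully open) to 255 (shut); "tx", "ty", "tz": the shift along the tool's x, y, z in m; "ax", "ay", "az": the turn, a rotation vector about the tool's x, y, z in degrees. A call has 1 to 20 rows; each row is the pose to reach, as a shift and turn from the pose commanded when the call began, along the tool's axes at that moment; what a row does not reach only later rows make up. A row lasts 1/10 s, in which the tool goes at most 50 mm and 8.59 degrees, less where a joint would pass 70% of its speed; a pose out of reach is approached as far as the arm can. A call with a gripper value outside its range is refused whole. The fingers move at their own pace and stop on an object; "force" is the grip in N (left out, the last holds). Time passes only in rows, so rows that repeat a pose let the fingers close. It gives the time, the measured TCP pose, the force and the opening at its end, in the units of the state.
- telemetry.read_state(): the state, without advancing time (a new reading comes with each control period).
- optics.grab_frame(name): name is "scene" or "top"; returns a dict with "pixels" (400x640x3 uint8, red, green, blue), "fovy" (degrees; the focal length in pixels is half the picture's height over the tangent of half this angle, whatever the lens; pixels are square), "cx", "cy" (the principal point, pixels), "xyz" and "rotation" of the camera in the world. Camera axes: x right, y down, z forward; pixel columns grow to the right and rows downward; lengths in mm; the calibration is good to about 2 mm. A picture is of the moment at which its call begins. There is no depth.
- workorder.close_job(): hands the job in, once; it reports no verdict.
Trained networks look in a picture, given as the dict that the camera call returned (one of the last four; its "shot" number tells which), for a name from the list of things; names that differ only in an ending like _2 or _b are one class to them, and where a whole thing is asked for, a point or a joint stands for the part that bears it (a point fixed in the world has none). Each returns a list of dicts, best first, with "confidence" (0 to 1); they miss things now and then, are a little off and sometimes report something else, mostly with a low value. They report only what shows in the picture. A call takes as long as a camera call. They do not tell look-alikes from the thing itself.
- finder.find_in(thing, picture): "location" ([column, row] as shares, 0 to 1, of the picture: columns of its width, rows of its height, amid what is visible of it).
- finder.masks_of(thing, picture): "pixels" (400x640 bool, what is visible of it) and "location" ([column, row] as shares, 0 to 1, of the picture: columns of its width, rows of its height, amid what is visible of it).
The state is a dict: "t": time; "joints": joint angles; "qd": joint speeds; "tau": joint torques, N m; "tool_pos": TCP position; "tool_rot": TCP orientation; "ft_force": force on the tool from outside, world axes, zero at the start; "wrist_torque": the same for the moment, N m; "finger_gap": finger opening in mm.
Only numpy, scipy, OpenCV 4.12 (cv2) and the standard library are available. Lean on these libraries where they do the work, as an engineer would, in place of code of your own. Each camera call takes 0.05 s, during which the arm holds its last target. There are 200 camera calls.

## Working session

There is one attempt and no reset: what is moved stays moved. The work goes in short steps, Python scripts to look and compute and a tool call to move; the robot and the scene stay as the last step left them, time stands still between calls to the robot, and variables do not carry over. Pictures are saved under pics/ and viewed, about 8 in all and at most 12, crops included, and the job is handed in when it is done.

Besides the shell and the picture viewer there is one more tool, called after "Emit:" as name([rows], argument=value, ...), one row to a line, values as JSON. arm_command: Moves the arm, as the interface text tells. Its arguments: {"type":"object","properties":{"commands":{"type":"array"},"force":{"type":"number"}},"required":["commands"]}

```bash
mkdir -p pics; cat > h.py <<'E'
import numpy as np, cv2
from rig import telemetry, optics, workorder, finder
def K(f):
    F=200/np.tan(np.radians(f["fovy"])/2); return F
def ray(f,px,z):
    R=np.array(f["rotation"]); R=R if R.shape==(3,3) else None
    d=R@np.array([(px[0]-f["cx"])/K(f),(px[1]-f["cy"])/K(f),1]); o=np.array(f["xyz"])
    return o+d*(z-o[2])/d[2]
def proj(f,p):
    R=np.array(f["rotation"]); c=R.T@(np.array(p)-f["xyz"]); return c[:2]/c[2]*K(f)+[f["cx"],f["cy"]]
E
python3 - <<'E'
from h import *
s=telemetry.read_state(); print(s)
for n in ["scene","top"]:
    f=optics.grab_frame(n); print(n,{k:v for k,v in f.items() if k!="pixels"})
    cv2.imwrite(f"pics/{n}0.png",f["pixels"][:,:,::-1])
    for t in ["large_sign","large_sign_heel","large_sign_toe","large_sign_top","small_sign","small_sign_heel","small_sign_toe","small_sign_top","standing_sign","fork_pot","jar","pie"]:
        z={"toe":75 if "large" in t else 62}.get(t.split("_")[-1],0)
        for r in finder.find_in(t,f):
            px=np.array(r["location"])*[640,400]
            print(t,round(r["confidence"],2),px.round(),ray(f,px,z).round())
E
```

```text
{'t': 0.0, 'joints': array([-1.10750187,  0.50835108, -0.23748953,  1.50113009,  0.12571339,
        1.14885446, -0.15484172]), 'qd': array([ 1.07797138e-03,  1.29290127e-03, -5.47674138e-04, -5.28185665e-04,
       -4.94480706e-05,  1.07565237e-03, -1.71919290e-05]), 'tau': array([-5.77751052e-04, -6.20596576e+01, -2.18702473e+00, -2.49658531e+01,
        1.25840586e-02,  1.20495769e-02,  1.24715410e-05]), 'tool_pos': array([218.80401502, 584.93053979, 230.42114628]), 'tool_rot': array([ 0.69572683,  0.12522963,  0.69590979, -0.12645664]), 'ft_force': array([-0.01207851,  0.09265047,  0.54003705]), 'wrist_torque': array([ 0.00556546, -0.02580239,  0.01170827]), 'finger_gap': 85.27957978649773}
scene {'fovy': 45.631871789919735, 'cx': 322.65847663029905, 'cy': 203.3176353838856, 'xyz': array([1394.70666383,  245.91330336,  768.45197945]), 'rotation': array([-0.24598424,  0.49774709,  0.7466183 , -0.3664706 ]), 'shot': 1}Traceback (most recent call last):
  File "<stdin>", line 10, in <module>
  File "h.py", line 7, in ray
    d=R@np.array([(px[0]-f["cx"])/K(f),(px[1]-f["cy"])/K(f),1]); o=np.array(f["xyz"])
      ~^~~~~~~~~~~~~~~~~~~~~~~~~~~~~~~~~~~~~~~~~~~~~~~~~~~~~~~~
ValueError: matmul: Input operand 0 does not have enough dimensions (has 0, gufunc core with signature (n?,k),(k,m?)->(n?,m?) requires 1)
```

```bash
cat > h.py <<'E'
import numpy as np, cv2
from scipy.spatial.transform import Rotation
from rig import telemetry, optics, workorder, finder
def K(f): return 200/np.tan(np.radians(f["fovy"])/2)
def M(q): return Rotation.from_quat(np.roll(q,-1)).as_matrix()
def ray(f,px,z):
    d=M(f["rotation"])@np.array([(px[0]-f["cx"])/K(f),(px[1]-f["cy"])/K(f),1]); o=np.array(f["xyz"])
    return o+d*(z-o[2])/d[2]
def proj(f,p):
    c=M(f["rotation"]).T@(np.array(p)-f["xyz"]); return c[:2]/c[2]*K(f)+[f["cx"],f["cy"]]
E
python3 - <<'E'
from h import *
for n in ["scene","top"]:
    f=optics.grab_frame(n); print(n,{k:v for k,v in f.items() if k!="pixels"})
    cv2.imwrite(f"pics/{n}0.png",f["pixels"][:,:,::-1])
    for t in ["large_sign","large_sign_heel","large_sign_toe","large_sign_top","small_sign","small_sign_heel","small_sign_toe","small_sign_top","standing_sign","fork_pot","jar","pie"]:
        z={"toe":75 if "large" in t else 62}.get(t.split("_")[-1],0)
        for r in finder.find_in(t,f):
            px=np.array(r["location"])*[640,400]
            print(t,round(r["confidence"],2),px.round(),ray(f,px,z).round())
E
```

```text
scene {'fovy': 45.631871789919735, 'cx': 322.65847663029905, 'cy': 203.3176353838856, 'xyz': array([1394.70666383,  245.91330336,  768.45197945]), 'rotation': array([-0.24598424,  0.49774709,  0.7466183 , -0.3664706 ]), 'shot': 2}
large_sign 0.92 [234. 225.] [ 639. -305.    0.]
large_sign 0.85 [287. 178.] [ 402. -275.    0.]
large_sign 0.71 [500. 250.] [476. 320.   0.]
large_sign 0.36 [384. 221.] [483.  36.   0.]
large_sign_heel 0.88 [234. 222.] [ 629. -312.    0.]
large_sign_heel 0.72 [287. 173.] [ 380. -286.    0.]
large_sign_heel 0.44 [500. 245.] [459. 316.   0.]
large_sign_toe 0.76 [282. 178.] [ 504. -235.   75.]
large_sign_toe 0.72 [230. 219.] [ 699. -271.   75.]
large_sign_top 0.94 [234. 221.] [ 628. -313.    0.]
large_sign_top 0.92 [283. 175.] [ 395. -292.    0.]
large_sign_top 0.63 [380. 220.] [479.  26.   0.]
small_sign 0.96 [382. 222.] [487.  33.   0.]
small_sign 0.84 [439. 224.] [438. 166.   0.]
small_sign 0.7 [401. 313.] [751. 153.  -0.]
small_sign_heel 0.82 [442. 222.] [428. 174.   0.]
small_sign_toe 0.87 [383. 221.] [556.  51.  62.]
small_sign_toe 0.62 [443. 220.] [499.
[... 929 characters left out ...]
n_top 0.91 [371. 261.] [ 396. -278.    0.]
large_sign_top 0.72 [372. 174.] [ 670. -283.    0.]
large_sign_top 0.23 [269. 231.] [484.  39.   0.]
small_sign 0.61 [269. 229.] [491.  38.   0.]
small_sign 0.59 [223. 238.] [463. 179.   0.]
small_sign_heel 0.95 [228. 238.] [462. 164.   0.]
small_sign_heel 0.59 [270. 232.] [483.  34.   0.]
small_sign_toe 0.8 [270. 234.] [470.  30.  62.]
small_sign_toe 0.76 [226. 238.] [456. 159.  62.]
small_sign_top 0.91 [270. 232.] [482.  35.   0.]
small_sign_top 0.6 [227. 235.] [470. 167.   0.]
standing_sign 0.82 [180. 211.] [546. 316.   0.]
fork_pot 0.61 [446. 217.] [ 533. -513.    0.]
jar 0.68 [328. 145.] [ 762. -144.    0.]
pie 0.82 [237. 143.] [765. 147.   0.]
```

View pics/scene0.png

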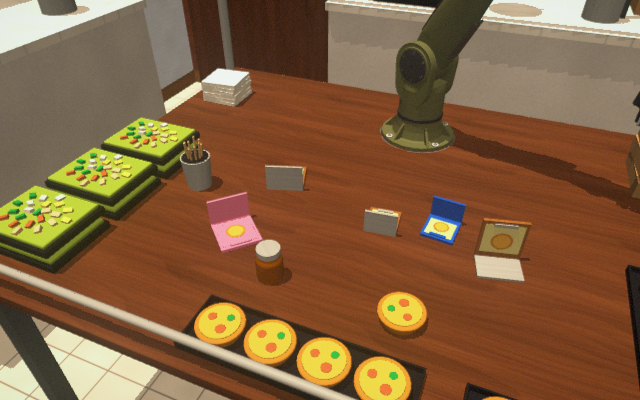

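View pics/top0.png

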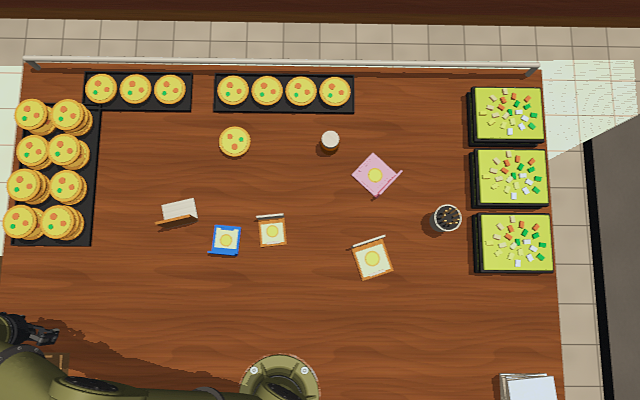

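Candidates: large: wooden at top (373,260), pink at (375,176); pink is excluded, so it is (373,260). Small: wooden at (271,231), blue at (226,240); blue is excluded, so it is (271,231). The standing sign is at (180,211). Next I'll confirm with a crop that has fitted outlines.

```bash
cat > fit.py <<'E'
from h import *
f=optics.grab_frame("top"); im=f["pixels"][:,:,::-1].copy()
crops=[]
for t,c,H in [("large_sign",(373,258),75),("small_sign",(271,231),62)]:
    for r in finder.masks_of(t,f):
        l=np.array(r["location"])*[640,400]
        if np.hypot(*(l-c))<15:
            ys,xs=np.nonzero(r["pixels"]); print(t,r["confidence"],len(xs))
            rect=cv2.minAreaRect(np.c_[xs,ys].astype(np.float32)); b=cv2.boxPoints(rect)
            for p in b: print(p.round(1),"z0",ray(f,p,0).round(),"z8",ray(f,p,8).round(),"zH",ray(f,p,H).round())
            break
    x,y=c; crops.append(cv2.resize(im[y-28:y+28,x-28:x+28],(400,400),interpolation=cv2.INTER_CUBIC))
cv2.imwrite("pics/crop1.png",np.hstack(crops))
E
python3 fit.py
```

```text
large_sign 0.87 1203
[350.3 245.9] z0 [ 441. -214.    0.] z8 [ 440. -213.    8.] zH [ 435. -208.   75.]
[382.4 235.2] z0 [ 474. -314.    0.] z8 [ 474. -313.    8.] zH [ 468. -303.   75.]
[394. 270.] z0 [ 368. -348.    0.] z8 [ 368. -347.    8.] zH [ 366. -335.   75.]
[361.9 280.7] z0 [ 335. -249.    0.] z8 [ 335. -248.    8.] zH [ 335. -241.   75.]
small_sign 0.76 841
[257.5 215. ] z0 [534.  75.   0.] z8 [533.  74.   8.] zH [526.  68.  62.]
[284.  212.3] z0 [544.  -7.   0.] z8 [542.  -8.   8.] zH [535. -11.  62.]
[287.3 245. ] z0 [442. -19.   0.] z8 [441. -20.   8.] zH [438. -22.  62.]
[260.8 247.6] z0 [433.  62.   0.] z8 [433.  61.   8.] zH [429.  56.  62.]
```

View pics/crop1.png

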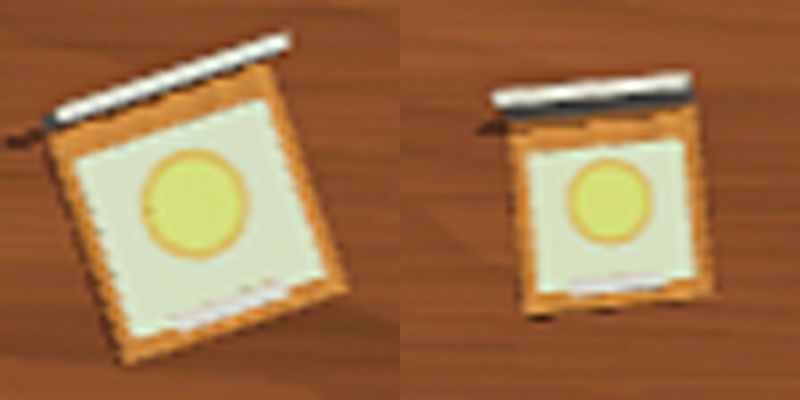

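Both wooden signs lie with the foot towards +x world (top of the picture). Fit: large heel ≈(455,-263), yaw ≈18.4°; small heel ≈(527,31), yaw ≈6.3°. The toe and heel estimates agree within 3 mm.

```bash
cat > plan.py <<'E'
from h import *
import sys
def plan(heel,yaw,xs,z):
    s=telemetry.read_state(); R=M(s["tool_rot"]); p=s["tool_pos"]
    y=np.radians(yaw); sx=np.array([np.cos(y),np.sin(y),0]); d=np.array([0,0,-1.])
    for sg in (1,-1):
        tz=sg*sx; T=np.c_[d,np.cross(tz,d),tz]
        rv=np.degrees(Rotation.from_matrix(R.T@T).as_rotvec())
        print("sign",sg,"turn",rv.round(1))
    tgt=np.r_[heel+xs*sx[:2],z]; print("tgt",tgt.round(),"shift m",(R.T@(tgt-p)/1000).round(4),"pushdir tool",(R.T@sx).round(3),"up",(R.T@[0,0,1]).round(3),"t",s["t"],s["ft_force"].round(1),s["finger_gap"].round(1),p.round(1),s["joints"].round(2))
a=list(map(float,sys.argv[1:])); plan(np.array(a[:2]),*a[2:])
E
python3 plan.py 527 31 6.3 -38 130
```

```text
sign 1 turn [-26.8  -0.    0. ]
sign -1 turn [153.2   0.    0. ]Traceback (most recent call last):
  File "plan.py", line 11, in <module>
    a=list(map(float,sys.argv[1:])); plan(np.array(a[:2]),*a[2:])
                                     ~~~~^^^^^^^^^^^^^^^^^^^^^^^^
  File "plan.py", line 10, in plan
    tgt=np.r_[heel+xs*sx[:2],z]; print("tgt",tgt.round(),"shift m",(R.T@(tgt-p)/1000).round(4),"pushdir tool",(R.T@sx).round(3),"up",(R.T@[0,0,1]).round(3),"t",s["t"],s["ft_force"].round(1),s["finger_gap"].round(1),p.round(1),s["joints"].round(2))
                                                                                                                                                                                              ^^^^^^^^^^^^^^^^^^^^^
AttributeError: 'float' object has no attribute 'round'
```

```bash
sed -i 's/s\["finger_gap"\].round(1)/round(s["finger_gap"],1)/' plan.py; python3 plan.py 527 31 6.3 -38 130
```

```text
sign 1 turn [-26.8  -0.    0. ]
sign -1 turn [153.2   0.    0. ]
tgt [489.  27. 130.] shift m [ 0.1013 -0.4285  0.4488] pushdir tool [-0.     0.451  0.893] up [-1. -0. -0.] t 1.55 [-0.9 -0.1  0.5] 85.1 [218.9 585.4 231.3] [-1.11  0.51 -0.24  1.5   0.13  1.15 -0.15]
```

Emit:
arm_command([
  {"claw": 255, "tx": 0, "ty": -0.4285, "tz": 0.4488, "ax": -26.8},
  {"claw": 255, "tx": 0, "ty": -0.4285, "tz": 0.4488, "ax": -26.8},
  {"claw": 255, "tx": 0, "ty": -0.4285, "tz": 0.4488, "ax": -26.8},
  {"claw": 255, "tx": 0, "ty": -0.4285, "tz": 0.4488, "ax": -26.8},
  {"claw": 255, "tx": 0, "ty": -0.4285, "tz": 0.4488, "ax": -26.8},
  {"claw": 255, "tx": 0, "ty": -0.4285, "tz": 0.4488, "ax": -26.8},
  {"claw": 255, "tx": 0, "ty": -0.4285, "tz": 0.4488, "ax": -26.8},
  {"claw": 255, "tx": 0, "ty": -0.4285, "tz": 0.4488, "ax": -26.8},
  {"claw": 255, "tx": 0, "ty": -0.4285, "tz": 0.4488, "ax": -26.8},
  {"claw": 255, "tx": 0, "ty": -0.4285, "tz": 0.4488, "ax": -26.8},
  {"claw": 255, "tx": 0, "ty": -0.4285, "tz": 0.4488, "ax": -26.8},
  {"claw": 255, "tx": 0, "ty": -0.4285, "tz": 0.4488, "ax": -26.8},
  {"claw": 255, "tx": 0, "ty": -0.4285, "tz": 0.4488, "ax": -26.8},
  {"claw": 255, "tx": 0, "ty": -0.4285, "tz": 0.4488, "ax": -26.8},
  {"claw": 255, "tx": 0, "ty": -0.4285, "tz": 0.4488, "ax": -26.8},
  {"claw": 255, "tx": 0, "ty": -0.4285, "tz": 0.4488, "ax": -26.8},
  {"claw": 255, "tx": 0.1, "ty": -0.4285, "tz": 0.4488, "ax": -26.8},
  {"claw": 255, "tx": 0.1, "ty": -0.4285, "tz": 0.4488, "ax": -26.8},
  {"claw": 255, "tx": 0.1, "ty": -0.4285, "tz": 0.4488, "ax": -26.8},
  {"claw": 255, "tx": 0.1, "ty": -0.4285, "tz": 0.4488, "ax": -26.8},
])

```text
schema error: expected keys claw, tx, ty, tz, ax, ay, az
```

```bash
python3 plan.py 527 31 6.3 -38 50; python3 - <<'E'
from h import *
f=optics.grab_frame("scene"); x,y=380,200
cv2.imwrite("pics/s1.png",cv2.resize(f["pixels"][y-90:y+60,x-100:x+100,::-1],(800,600),interpolation=cv2.INTER_CUBIC))
print(proj(f,[527,31,0]),proj(f,[524,31,62]), proj(f,telemetry.read_state()["tool_pos"]))
E
```

```text
sign 1 turn [-26.8  -0.    0. ]
sign -1 turn [153.2   0.    0. ]
tgt [489.  27.  50.] shift m [ 0.1813 -0.4285  0.4489] pushdir tool [-0.     0.451  0.893] up [-1. -0. -0.] t 1.55 [-0.9 -0.1  0.5] 85.1 [218.9 585.4 231.3] [-1.11  0.51 -0.24  1.5   0.13  1.15 -0.15]
[376.46842301 231.57888813] [378.70772539 211.16433804] [656.69320334 134.87302799]
```

View pics/s1.png

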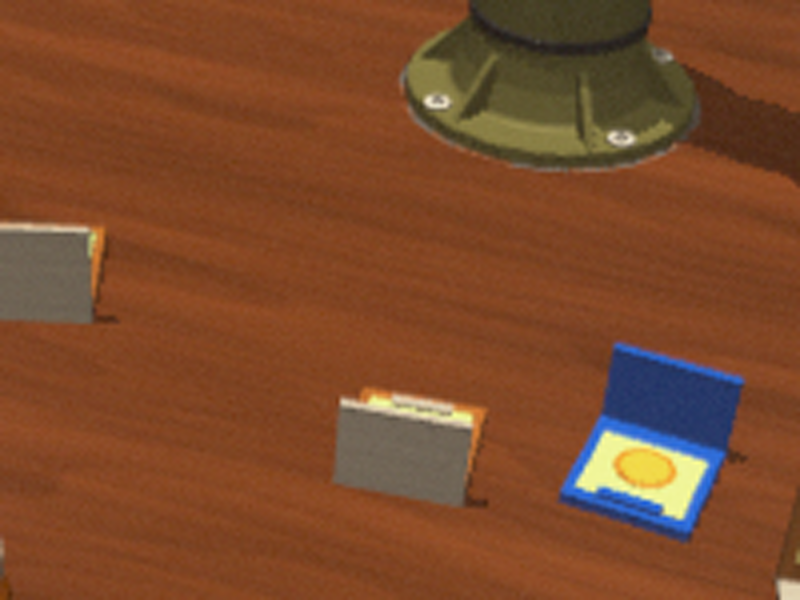

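The crop confirms the wooden small sign (foot at picture (380,222)), with the blue look-alike to its right. The heel sits about 3 px right of the prediction, so y ≈ 34.

Emit:
arm_command([
  {"claw": 255, "tx": 0, "ty": -0.4285, "tz": 0.4488, "ax": -26.8, "ay": 0, "az": 0},
  {"claw": 255, "tx": 0, "ty": -0.4285, "tz": 0.4488, "ax": -26.8, "ay": 0, "az": 0},
  {"claw": 255, "tx": 0, "ty": -0.4285, "tz": 0.4488, "ax": -26.8, "ay": 0, "az": 0},
  {"claw": 255, "tx": 0, "ty": -0.4285, "tz": 0.4488, "ax": -26.8, "ay": 0, "az": 0},
  {"claw": 255, "tx": 0, "ty": -0.4285, "tz": 0.4488, "ax": -26.8, "ay": 0, "az": 0},
  {"claw": 255, "tx": 0, "ty": -0.4285, "tz": 0.4488, "ax": -26.8, "ay": 0, "az": 0},
  {"claw": 255, "tx": 0, "ty": -0.4285, "tz": 0.4488, "ax": -26.8, "ay": 0, "az": 0},
  {"claw": 255, "tx": 0, "ty": -0.4285, "tz": 0.4488, "ax": -26.8, "ay": 0, "az": 0},
  {"claw": 255, "tx": 0, "ty": -0.4285, "tz": 0.4488, "ax": -26.8, "ay": 0, "az": 0},
  {"claw": 255, "tx": 0, "ty": -0.4285, "tz": 0.4488, "ax": -26.8, "ay": 0, "az": 0},
  {"claw": 255, "tx": 0, "ty": -0.4285, "tz": 0.4488, "ax": -26.8, "ay": 0, "az": 0},
  {"claw": 255, "tx": 0, "ty": -0.4285, "tz": 0.4488, "ax": -26.8, "ay": 0, "az": 0},
  {"claw": 255, "tx": 0, "ty": -0.4285, "tz": 0.4488, "ax": -26.8, "ay": 0, "az": 0},
  {"claw": 255, "tx": 0, "ty": -0.4285, "tz": 0.4488, "ax": -26.8, "ay": 0, "az": 0},
  {"claw": 255, "tx": 0, "ty": -0.4285, "tz": 0.4488, "ax": -26.8, "ay": 0, "az": 0},
  {"claw": 255, "tx": 0, "ty": -0.4285, "tz": 0.4488, "ax": -26.8, "ay": 0, "az": 0},
  {"claw": 255, "tx": 0.1, "ty": -0.4285, "tz": 0.4488, "ax": -26.8, "ay": 0, "az": 0},
  {"claw": 255, "tx": 0.1, "ty": -0.4285, "tz": 0.4488, "ax": -26.8, "ay": 0, "az": 0},
  {"claw": 255, "tx": 0.1, "ty": -0.4285, "tz": 0.4488, "ax": -26.8, "ay": 0, "az": 0},
  {"claw": 255, "tx": 0.1, "ty": -0.4285, "tz": 0.4488, "ax": -26.8, "ay": 0, "az": 0},
])

```text
t: 3.6
tool_pos: [488.8, 28.0, 131.8]
tool_rot: [0.705, -0.039, 0.707, 0.04]
ft_force: [0.4, -1.1, 0.1]
finger_gap: 0.0
```

```bash
python3 plan.py 527 34 6.3 -38 48
```

```text
sign 1 turn [ 0.1 -0.1 -0. ]
sign -1 turn [-179.9    0.    -0.2]
tgt [489.  30.  48.] shift m [0.0838 0.0017 0.0008] pushdir tool [-0.002 -0.002  1.   ] up [-1.     0.    -0.002] t 3.6 [ 0.4 -1.1  0.1] 0.0 [488.8  28.  131.8] [ 0.    0.42 -0.16  1.99  0.09  0.75  1.48]
```

Emit:
arm_command([
  {"claw": 255, "tx": 0.05, "ty": 0.002, "tz": 0, "ax": 0, "ay": 0, "az": 0},
  {"claw": 255, "tx": 0.084, "ty": 0.002, "tz": 0, "ax": 0, "ay": 0, "az": 0},
  {"claw": 255, "tx": 0.084, "ty": 0.002, "tz": 0.005, "ax": 0, "ay": 0, "az": 0},
  {"claw": 255, "tx": 0.084, "ty": 0.002, "tz": 0.01, "ax": 0, "ay": 0, "az": 0},
  {"claw": 255, "tx": 0.084, "ty": 0.002, "tz": 0.015, "ax": 0, "ay": 0, "az": 0},
  {"claw": 255, "tx": 0.084, "ty": 0.002, "tz": 0.018, "ax": 0, "ay": 0, "az": 0},
  {"claw": 255, "tx": 0.084, "ty": 0.002, "tz": 0.021, "ax": 0, "ay": 0, "az": 0},
  {"claw": 255, "tx": 0.084, "ty": 0.002, "tz": 0.024, "ax": 0, "ay": 0, "az": 0},
  {"claw": 255, "tx": 0.084, "ty": 0.002, "tz": 0.027, "ax": 0, "ay": 0, "az": 0},
  {"claw": 255, "tx": 0.084, "ty": 0.002, "tz": 0.03, "ax": 0, "ay": 0, "az": 0},
  {"claw": 255, "tx": 0.084, "ty": 0.002, "tz": 0.033, "ax": 0, "ay": 0, "az": 0},
  {"claw": 255, "tx": 0.084, "ty": 0.002, "tz": 0.036, "ax": 0, "ay": 0, "az": 0},
])

```text
t: 4.8
tool_pos: [524.9, 32.8, 47.1]
tool_rot: [0.706, -0.039, 0.706, 0.039]
ft_force: [-0.0, 0.4, -0.8]
finger_gap: -0.2
```

```bash
python3 - <<'E'
from h import *
f=optics.grab_frame("scene"); x,y=380,200
cv2.imwrite("pics/s2.png",cv2.resize(f["pixels"][y-90:y+60,x-100:x+100,::-1],(800,600),interpolation=cv2.INTER_CUBIC))
E
```

```text
(no output)
```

View pics/s2.png

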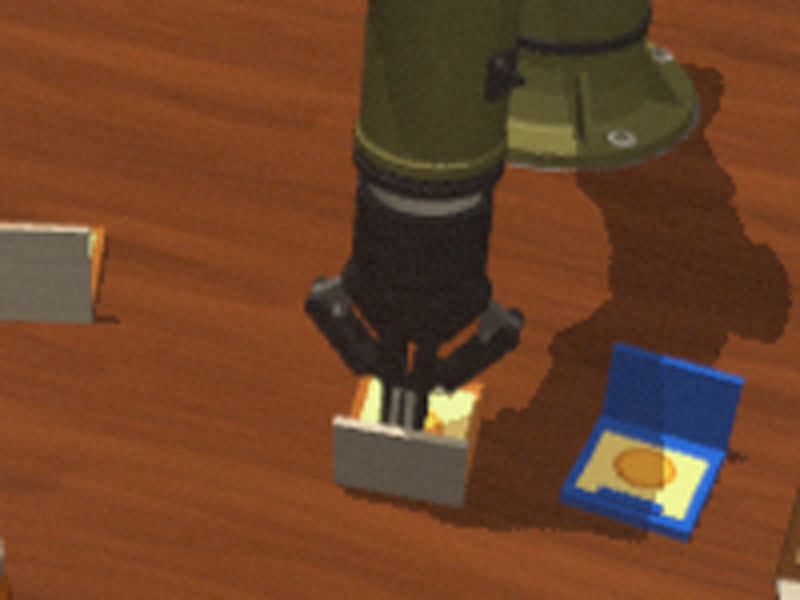

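The picture shows the sign leaning about 15–20° with its heel in place and the fingers central, so I keep pushing.

Emit:
arm_command([
  {"claw": 255, "tx": 0, "ty": 0, "tz": 0.004, "ax": 0, "ay": 0, "az": 0},
  {"claw": 255, "tx": 0, "ty": 0, "tz": 0.008, "ax": 0, "ay": 0, "az": 0},
  {"claw": 255, "tx": 0, "ty": 0, "tz": 0.012, "ax": 0, "ay": 0, "az": 0},
  {"claw": 255, "tx": 0, "ty": 0, "tz": 0.016, "ax": 0, "ay": 0, "az": 0},
  {"claw": 255, "tx": 0, "ty": 0, "tz": 0.02, "ax": 0, "ay": 0, "az": 0},
  {"claw": 255, "tx": 0, "ty": 0, "tz": 0.024, "ax": 0, "ay": 0, "az": 0},
  {"claw": 255, "tx": 0, "ty": 0, "tz": 0.028, "ax": 0, "ay": 0, "az": 0},
  {"claw": 255, "tx": 0, "ty": 0, "tz": 0.032, "ax": 0, "ay": 0, "az": 0},
  {"claw": 255, "tx": 0, "ty": 0, "tz": 0.036, "ax": 0, "ay": 0, "az": 0},
  {"claw": 255, "tx": 0, "ty": 0, "tz": 0.036, "ax": 0, "ay": 0, "az": 0},
  {"claw": 255, "tx": -0.05, "ty": 0, "tz": 0.036, "ax": 0, "ay": 0, "az": 0},
  {"claw": 255, "tx": -0.1, "ty": 0, "tz": 0.036, "ax": 0, "ay": 0, "az": 0},
  {"claw": 255, "tx": -0.14, "ty": 0, "tz": 0.036, "ax": 0, "ay": 0, "az": 0},
  {"claw": 255, "tx": -0.14, "ty": 0, "tz": 0.036, "ax": 0, "ay": 0, "az": 0},
])

```text
t: 6.25
tool_pos: [563.4, 37.1, 193.1]
tool_rot: [0.71, -0.039, 0.703, 0.039]
ft_force: [0.2, 0.4, -0.6]
finger_gap: 0.1
```

```bash
python3 - <<'E'
from h import *
f=optics.grab_frame("scene"); x,y=330,200
cv2.imwrite("pics/s3.png",cv2.resize(f["pixels"][y-60:y+60,x-80:x+80,::-1],(800,600),interpolation=cv2.INTER_CUBIC))
for p in ([455,-263,0],[450,-265,75],[415,-276,110]): print(proj(f,p))
E
python3 plan.py 455 -263 18.4 -38 130
```

```text
[282.19933145 188.67505531]
[280.97255262 164.71607024]
[282.46741699 146.32256618]
sign 1 turn [-12.1   0.3   0. ]
sign -1 turn [ 1.679e+02  1.000e-01 -5.000e-01]
tgt [ 419. -275.  130.] shift m [ 0.0592 -0.2943 -0.1767] pushdir tool [0.006 0.21  0.978] up [-1.    -0.     0.006] t 6.3 [-0.3  0.4 -1.3] 0.0 [562.   36.9 190.2] [-0.    0.44 -0.16  1.73  0.08  0.97  1.49]
```

View pics/s3.png

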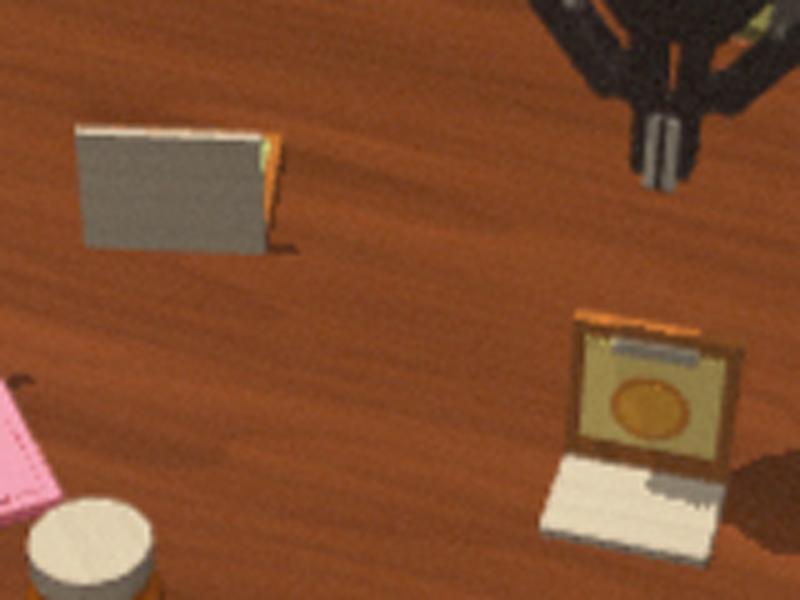

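The small sign now stands, foot flat, where it lay. The large sign's heel shows at (285,190) against a prediction of (282,189), so I use y ≈ -260.

Emit:
arm_command([
  {"claw": 255, "tx": 0, "ty": -0.292, "tz": -0.177, "ax": -12.1, "ay": 0.3, "az": 0},
  {"claw": 255, "tx": 0, "ty": -0.292, "tz": -0.177, "ax": -12.1, "ay": 0.3, "az": 0},
  {"claw": 255, "tx": 0, "ty": -0.292, "tz": -0.177, "ax": -12.1, "ay": 0.3, "az": 0},
  {"claw": 255, "tx": 0, "ty": -0.292, "tz": -0.177, "ax": -12.1, "ay": 0.3, "az": 0},
  {"claw": 255, "tx": 0, "ty": -0.292, "tz": -0.177, "ax": -12.1, "ay": 0.3, "az": 0},
  {"claw": 255, "tx": 0, "ty": -0.292, "tz": -0.177, "ax": -12.1, "ay": 0.3, "az": 0},
  {"claw": 255, "tx": 0, "ty": -0.292, "tz": -0.177, "ax": -12.1, "ay": 0.3, "az": 0},
  {"claw": 255, "tx": 0, "ty": -0.292, "tz": -0.177, "ax": -12.1, "ay": 0.3, "az": 0},
  {"claw": 255, "tx": 0, "ty": -0.292, "tz": -0.177, "ax": -12.1, "ay": 0.3, "az": 0},
  {"claw": 255, "tx": 0, "ty": -0.292, "tz": -0.177, "ax": -12.1, "ay": 0.3, "az": 0},
  {"claw": 255, "tx": 0, "ty": -0.292, "tz": -0.177, "ax": -12.1, "ay": 0.3, "az": 0},
  {"claw": 255, "tx": 0.05, "ty": -0.292, "tz": -0.177, "ax": -12.1, "ay": 0.3, "az": 0},
  {"claw": 255, "tx": 0.05, "ty": -0.292, "tz": -0.177, "ax": -12.1, "ay": 0.3, "az": 0},
  {"claw": 255, "tx": 0.05, "ty": -0.292, "tz": -0.177, "ax": -12.1, "ay": 0.3, "az": 0},
])

```text
t: 7.7
tool_pos: [416.5, -271.7, 137.2]
tool_rot: [0.695, -0.113, 0.7, 0.114]
ft_force: [-0.7, 1.1, 0.8]
finger_gap: -0.0
```

```bash
python3 plan.py 456 -260 18.4 -38 60
```

```text
sign 1 turn [ 0.1 -0.4 -0.2]
sign -1 turn [-179.9    0.3   -0.6]
tgt [ 420. -272.   60.] shift m [ 0.0772 -0.0016  0.0037] pushdir tool [-0.007 -0.002  1.   ] up [-1.     0.003 -0.007] t 7.7 [-0.7  1.1  0.8] -0.0 [ 416.5 -271.7  137.2] [ 0.63  0.42 -0.15  1.96  0.09  0.78  2.33]
```

Emit:
arm_command([
  {"claw": 255, "tx": 0.05, "ty": -0.001, "tz": 0, "ax": 0, "ay": 0, "az": 0},
  {"claw": 255, "tx": 0.077, "ty": -0.001, "tz": 0, "ax": 0, "ay": 0, "az": 0},
  {"claw": 255, "tx": 0.077, "ty": -0.001, "tz": 0.005, "ax": 0, "ay": 0, "az": 0},
  {"claw": 255, "tx": 0.077, "ty": -0.001, "tz": 0.01, "ax": 0, "ay": 0, "az": 0},
  {"claw": 255, "tx": 0.077, "ty": -0.001, "tz": 0.015, "ax": 0, "ay": 0, "az": 0},
  {"claw": 255, "tx": 0.077, "ty": -0.001, "tz": 0.019, "ax": 0, "ay": 0, "az": 0},
  {"claw": 255, "tx": 0.077, "ty": -0.001, "tz": 0.022, "ax": 0, "ay": 0, "az": 0},
  {"claw": 255, "tx": 0.077, "ty": -0.001, "tz": 0.025, "ax": 0, "ay": 0, "az": 0},
  {"claw": 255, "tx": 0.077, "ty": -0.001, "tz": 0.028, "ax": 0, "ay": 0, "az": 0},
  {"claw": 255, "tx": 0.077, "ty": -0.001, "tz": 0.031, "ax": 0, "ay": 0, "az": 0},
  {"claw": 255, "tx": 0.077, "ty": -0.001, "tz": 0.034, "ax": 0, "ay": 0, "az": 0},
  {"claw": 255, "tx": 0.077, "ty": -0.001, "tz": 0.037, "ax": 0, "ay": 0, "az": 0},
  {"claw": 255, "tx": 0.077, "ty": -0.001, "tz": 0.04, "ax": 0, "ay": 0, "az": 0},
])

```text
t: 9.0
tool_pos: [454.7, -261.2, 59.9]
tool_rot: [0.696, -0.113, 0.7, 0.113]
ft_force: [-1.5, 0.4, -0.4]
finger_gap: -0.0
```

```bash
python3 - <<'E'
from h import *
f=optics.grab_frame("scene"); x,y=330,200
cv2.imwrite("pics/s4.png",cv2.resize(f["pixels"][y-60:y+60,x-80:x+80,::-1],(800,600),interpolation=cv2.INTER_CUBIC))
E
```

```text
(no output)
```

View pics/s4.png

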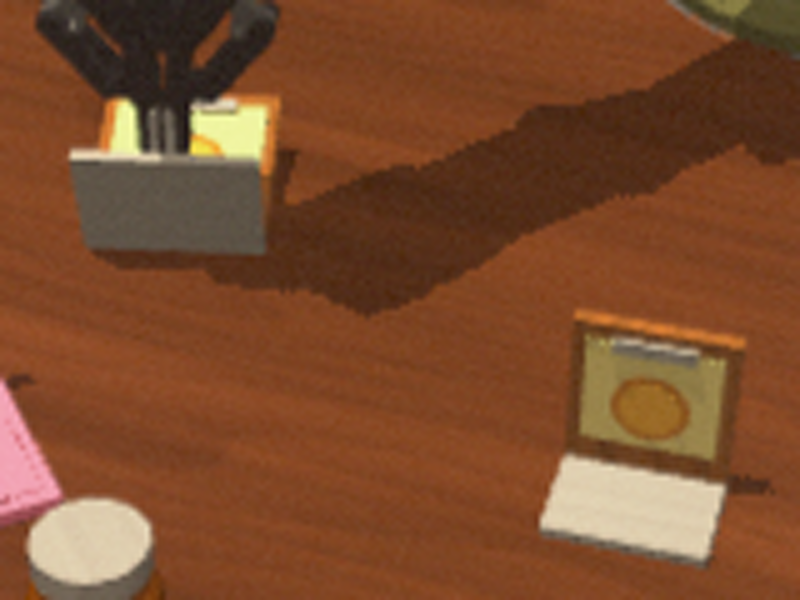

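The large sign is leaning, its heel hasn't slid (edge still at crop row 250), and the fingers are central. I carry on pushing, then lift clear.

Emit:
arm_command([
  {"claw": 255, "tx": 0, "ty": 0, "tz": 0.004, "ax": 0, "ay": 0, "az": 0},
  {"claw": 255, "tx": 0, "ty": 0, "tz": 0.008, "ax": 0, "ay": 0, "az": 0},
  {"claw": 255, "tx": 0, "ty": 0, "tz": 0.012, "ax": 0, "ay": 0, "az": 0},
  {"claw": 255, "tx": 0, "ty": 0, "tz": 0.016, "ax": 0, "ay": 0, "az": 0},
  {"claw": 255, "tx": 0, "ty": 0, "tz": 0.02, "ax": 0, "ay": 0, "az": 0},
  {"claw": 255, "tx": 0, "ty": 0, "tz": 0.024, "ax": 0, "ay": 0, "az": 0},
  {"claw": 255, "tx": 0, "ty": 0, "tz": 0.028, "ax": 0, "ay": 0, "az": 0},
  {"claw": 255, "tx": 0, "ty": 0, "tz": 0.032, "ax": 0, "ay": 0, "az": 0},
  {"claw": 255, "tx": 0, "ty": 0, "tz": 0.036, "ax": 0, "ay": 0, "az": 0},
  {"claw": 255, "tx": 0, "ty": 0, "tz": 0.04, "ax": 0, "ay": 0, "az": 0},
  {"claw": 255, "tx": 0, "ty": 0, "tz": 0.04, "ax": 0, "ay": 0, "az": 0},
  {"claw": 255, "tx": -0.05, "ty": 0, "tz": 0.04, "ax": 0, "ay": 0, "az": 0},
  {"claw": 255, "tx": -0.1, "ty": 0, "tz": 0.04, "ax": 0, "ay": 0, "az": 0},
  {"claw": 255, "tx": -0.15, "ty": 0, "tz": 0.04, "ax": 0, "ay": 0, "az": 0},
  {"claw": 255, "tx": -0.2, "ty": 0, "tz": 0.04, "ax": 0, "ay": 0, "az": 0},
  {"claw": 255, "tx": -0.2, "ty": 0, "tz": 0.04, "ax": 0, "ay": 0, "az": 0},
])

```text
t: 10.65
tool_pos: [496.3, -249.8, 267.1]
tool_rot: [0.7, -0.115, 0.696, 0.11]
ft_force: [1.0, 0.0, -1.1]
finger_gap: -0.0
```

```bash
python3 - <<'E'
from h import *
f=optics.grab_frame("scene")
cv2.imwrite("pics/s5.png",cv2.resize(f["pixels"][130:330,170:550,::-1],(800,421),interpolation=cv2.INTER_CUBIC))
s=telemetry.read_state(); print(s["t"],s["ft_force"],s["tool_pos"])
E
```

```text
10.7 [-1.16069542 -0.54282819 -0.52615572] [ 494.92252075 -249.23597946  263.62773529]
```

View pics/s5.png

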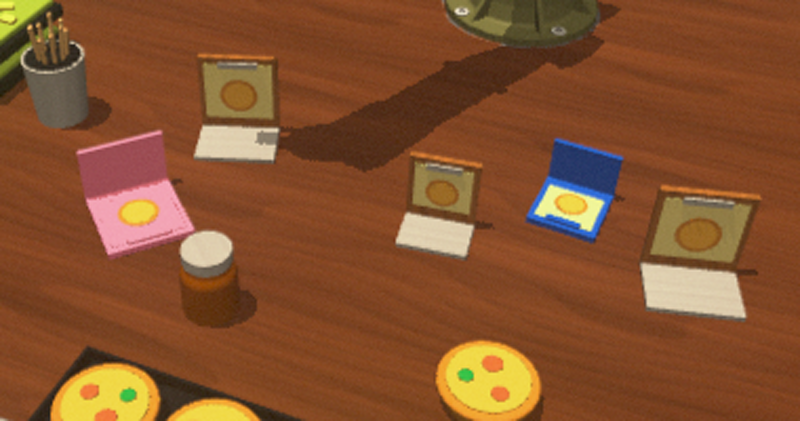

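All three signs stand with their feet flat. The pie, jar, fork pot and both look-alikes are where they were, and the arm is clear.

```bash
python3 -c "
from rig import workorder; print(workorder.close_job())"
```

```text
the job is handed in; nothing more can be done
None
```

Both fallen signs, the small one and then the large one, are back up and standing on their feet about where they lay. I pushed each one slowly on the upper panel side of its foot with the gripper shut, never gripping or lifting them.

- **Signs:** the last picture, at 10.7 s of the 45 s allowed, shows both signs upright with their feet flat. Mid-push pictures showed neither heel sliding noticeably. I judged this by eye and did not measure the final positions.
- **Everything else:** the standing sign, pie, jar, fork pot and the blue and pink look-alikes show no movement.
- **Forces:** readings at the end of each move stayed under 2 N, and the arm was clear, about 260 mm up, when I handed in.
- **Disagreements:** the two cameras differed by a few millimetres sideways (about 3 pixels), so I shifted both push lines by 3 mm. The first move call was refused for missing keys, with no motion. No check failed.

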